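# Dock the sample carrier and stand the conical bottle in its tapered seat

### The arm

A 6-joint arm with a two-finger parallel gripper is mounted at the origin on the work surface. World frame = base frame: x ahead of the robot, y to its left, z up, the work surface at z = 0. Lengths are in m, angles in degrees, forces in N, time in s.
With the tool pointing down it reaches from about 0.4 to 0.825 m from the base axis. Payload 7 kg.
Tool frame: the origin (TCP) lies at the very end of the fingers, on their centre line; the grasp point (between the pads) lies 19 mm behind it; z points along the fingers, y is the direction in which the jaws open and shut (so a half turn about z gives the same grasp; the last joint's range is limited). The gripper opens to 88 mm and grips with 3 to 60 N. Pads are 19 mm wide; open, the fingers measure 130 mm over their backs; the gripper's body (78 mm by 193 mm) begins 47 mm behind the grasp point.
Start: joints at [83.085, 20.546, 0.682, 0, -70.136, -16.507], TCP at [0.268, 0.619, 0.227] pointing down, gripper open.
Joint ranges: [-176.03, 176.03], [-82.01, 121.73], [-58.28, 71.71], [-173.87, 95.51], [-174.79, -0.11], [-173.66, 173.66]. Speed limits (degrees/s): [136.94, 136.94, 172.46, 180, 180, 180].

### API

Orientations are given as [roll, pitch, yaw] about the fixed x, y, z axes, in that order (R = Rz(yaw) Ry(pitch) Rx(roll)).
In Python, from plant import ctrl gives the robot as it stands.
- The arm moves only by the tool move_arm, never from a script. Its argument "increments" is a list of rows, each a list of 2 entries, a list of its own where there are three numbers: the shift along the world's x, y, z in mm, then the turn about the world's z in rad. A call has exactly 8 rows; each row shifts and turns the pose as measured when the row begins; what a row does not reach is not made up. A row lasts 1/10 s, in which the tool goes at most 50 mm and 8.59 degrees, less where a joint would pass 70% of its speed; a pose out of reach is approached as far as the arm can. A call with a gripper value outside its range is refused whole. "jaw" is the gripper command: -1 is shut, 1 is fully open, values between are in proportion, set as the call begins (left out, the last holds). The fingers move at their own pace and stop on an object; the grip force is fixed at half the most. Time passes only in rows, so rows that do not move let the fingers close, or fill a call up. It gives the time, the measured TCP pose, the force and the opening at its end, in the units of the state.
- ctrl.get_obs(): the state, without advancing time (a new reading comes with each control period).
- ctrl.snapshot(name): name is "side" or "top"; returns a dict with "color" (384x512x3 uint8, red, green, blue), "fx", "fy", "cx", "cy" (pixels), "R" (3x3) and "t" (3): a world point X has camera coordinates R X + t. Camera axes: x right, y down, z forward; pixel columns grow to the right and rows downward; lengths in m; the calibration is good to about 2 mm. A picture is of the moment at which its call begins. There is no depth.
- ctrl.close_job(): hands the job in, once; it reports no verdict.
The state is a dict: "clock": time; "joint_pos": joint angles; "qvel": joint speeds; "tau": joint torques, N m; "tool_pos": TCP position; "orientation": TCP orientation; "force": force on the tool from outside, world axes, zero at the start; "moment": the same for the moment, N m; "opening": finger opening in m.
Only numpy, scipy, OpenCV 4.12 (cv2) and the standard library are available. Lean on these libraries where they do the work, as an engineer would, in place of code of your own. Each camera call takes 0.05 s, during which the arm holds its last target.

### The job

Get the sample ready for collection: push the white carrier block up the short ramp until it has dropped behind the lip and sits level in the dock's pocket, never lifting it clear. Take the cone-bottomed bottle from its reclined cradle and gently set it upright, cone down, fully home in the tapered seat of the carrier; the bottle stands there, let go, when all is done. Leave the mug, pen cup and flat-bottomed bottle where they are.

Things in the scene. Friction and masses are not known exactly. Their poses are not given: they have to be found in the camera images.
- bottle_mid (a point): centre of the loose cone-bottomed bottle (white, red cap, 155 mm long, 0.15-0.31 kg); its z axis runs from tip to cap. From the tip: cone 0-50 mm (radius 6 at the flat tip to 25 mm), body radius 25 mm 50-125, shoulder to 133, cap radius 20 mm 133-155; the centre is at 77.5 mm. Starts leaning back in the cradle, axis 50 degrees from vertical, cap up
- cradle: fixed grey reclined cradle; origin on the desk under its 130 x 70 x 8 mm base plate. The bottle's cap leans to the cradle's -x side; its tip centre starts at (45, 0, 26) mm in the cradle's frame. A V-trough at most 50 mm wide carries the bottle's underside from 54 to 92 mm above the tip; above that the bottle stands free on all sides
- carrier_mid (a point): centre of the loose white carrier block, 100 x 100 x 60 mm, 0.35-0.7 kg, z up. A round tapered seat matching the bottle's cone opens in the middle of its top (mouth 47 mm wide, 45 mm deep). A bottle fully home has its centre 59.5 mm above the carrier's centre, on its axis. Starts on the desk before the ramp's foot, its x axis within 0.2 rad of the dock's x
- dock: fixed grey dock; origin on the desk under its pocket's middle; +x is the push direction. Along x: ramp from -150 mm (desk) to -60 (26 mm high), level crest to -54, 12 mm drop to the pocket floor (14 mm high, -54 to +54), end stop 50 mm high. Side walls 40 mm high, 124 mm apart, from -150 to +62, flaring outward to -172. Docked, the carrier's centre is 44 mm high, within 4 mm of x = 0
- flat_bottle_mid (a point): bystander: centre of a loose flat-bottomed bottle standing upright, radius 27 mm, 115 mm high, same white plastic and red cap
- mug_mid (a point): bystander: centre of a loose white mug, radius 36 mm (handle reaches about 65 mm from its axis), 85 mm high
- pen_cup_mid (a point): bystander: centre (of the cup) of a loose dark pen cup, radius 33 mm, cup 90 mm high, pens up to 120 mm above the desk
Not all that is in view belongs to the job. What is shaped like the part that bears bottle_mid but orange is not meant.

How it is judged:
By the outcome, as a careful person would: the job done as asked, in the order asked, and still so for the second after the job is handed in, with the robot touching nothing.
It also fails if it takes over 58 s, if anything falls off the work surface, if the arm or the gripper's body presses on something with over 40 N, if the wrist force passes 120 N, or if a joint passes its speed limit or range.

## Working session

There is one attempt and no reset: what is moved stays moved. The work goes in short steps, Python scripts to look and compute and a tool call to move; the robot and the scene stay as the last step left them, time stands still between calls to the robot, and variables do not carry over. Pictures are saved under pics/ and viewed, and the job is handed in when it is done.

Besides the shell and the picture viewer there is one more tool, called after "Call:" by a JSON object that holds its "fn" and its "kwargs", one argument or row to a line. move_arm: Moves the arm, as the interface text tells. Its arguments: {"type":"object","properties":{"increments":{"type":"array","items":{"type":"array"}},"jaw":{"type":"number"}},"required":["increments"]}

```bash
mkdir -p pics; ls; python3 - <<'E'
from plant import ctrl
import cv2,json
o=ctrl.get_obs();print(o)
for n in("side","top"):
    s=ctrl.snapshot(n);cv2.imwrite(f"pics/{n}0.png",s["color"][:,:,::-1])
    print(n,{k:(v.tolist() if hasattr(v,'tolist') else v) for k,v in s.items() if k!="color"})
E
```

```text
pics
{'clock': 0.0, 'joint_pos': array([ 8.30833721e+01,  2.05908872e+01,  6.32041605e-01, -2.04092422e-02,
       -7.01360894e+01, -1.65087381e+01]), 'qvel': array([ 0.01905951, -0.1636504 ,  0.00834977,  0.00278639,  0.01553244,
        0.02031798]), 'tau': array([-1.12793503e-03, -5.82697105e+01,  2.93045944e+01,  6.99684396e+00,
        6.78032055e-03, -1.68340212e-04]), 'tool_pos': array([0.2681553 , 0.61889541, 0.22561481]), 'orientation': array([ 1.79903526e+02, -8.58456528e-03, -2.34323095e+01]), 'force': array([ 0.14088571, -0.51149535, -0.34270801]), 'moment': array([ 0.03571216, -0.01397359,  0.00161388]), 'opening': 0.08756989268318514}
side {'fx': 428.83887354373223, 'fy': 428.83887354373223, 'cx': 254.86756678440796, 'cy': 197.7704093001131, 'R': [[-0.6821647457097348, -0.7309588097969009, 0.018721060094745435], [-0.37436755733834753, 0.3271552356673489, -0.8676510726023222], [0.6280925025211588, -0.5988895308449961, -0.49682103228523694]], 't': [0.36529376584403095, 0.26674636822440684, 0.7599370675100117]}
top {'fx': 486.17561956506205, 'fy': 486.17561956506205, 'cx': 258.349799253971, 'cy': 188.79756776710386, 'R': [[-0.000483664561094278, -0.9996454966463107, -0.026620426430530683], [-0.9977872552917921, 0.002252303656427974, -0.06644938152843609], [0.06648578228361882, 0.026529383011864357, -0.9974346257229821]], 't': [0.04062740872843288, 0.5318352514154582, 1.1188425818786114]}
```

View pics/side0.png

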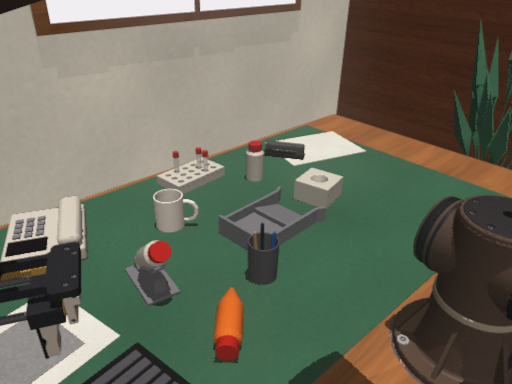

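View pics/top0.png

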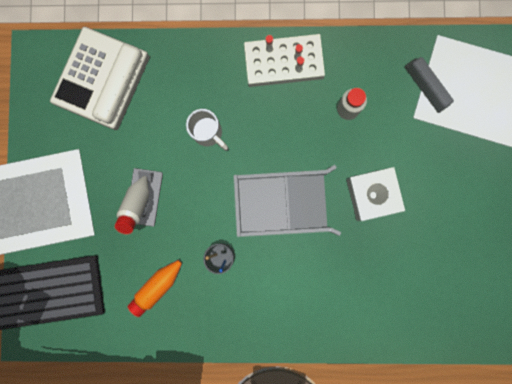

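```bash
python3 - <<'E'
import cv2
t=cv2.imread("pics/top0.png");s=cv2.imread("pics/side0.png")
def c(im,n,x0,y0,x1,y1,k):
    cv2.imwrite(f"pics/{n}.png",cv2.resize(im[y0:y1,x0:x1],None,fx=k,fy=k,interpolation=cv2.INTER_CUBIC))
c(t,"t_dock",225,150,425,250,4)
c(t,"t_cr",100,155,200,245,6)
c(s,"s_dock",210,150,350,250,5)
c(s,"s_cr",115,225,195,310,6)
E
```

```text
(no output)
```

View pics/t_dock.png

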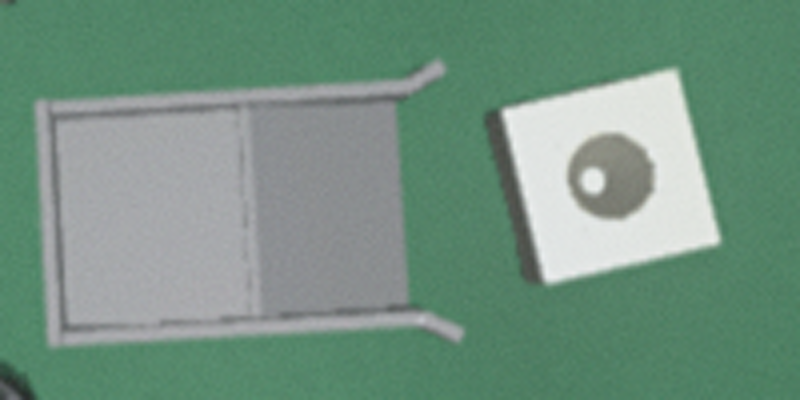

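View pics/t_cr.png

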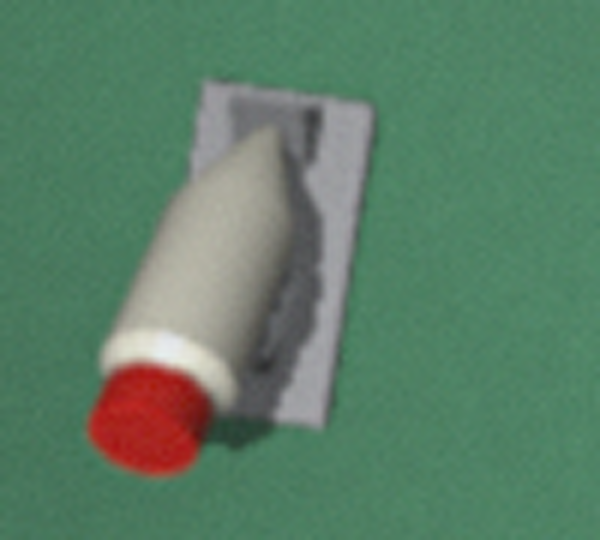

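View pics/s_dock.png

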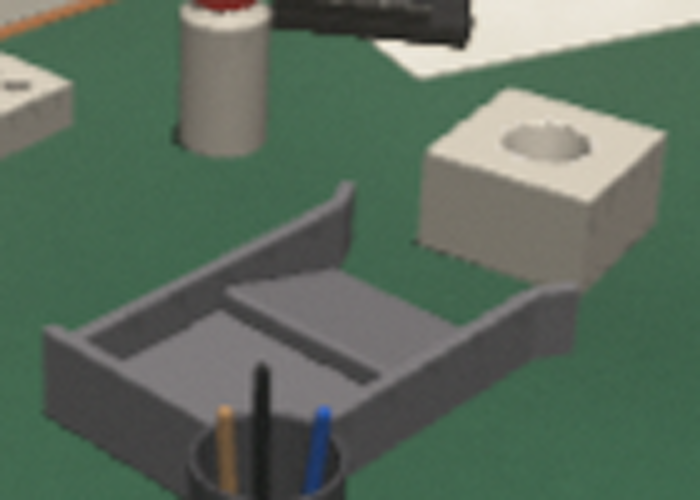

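View pics/s_cr.png

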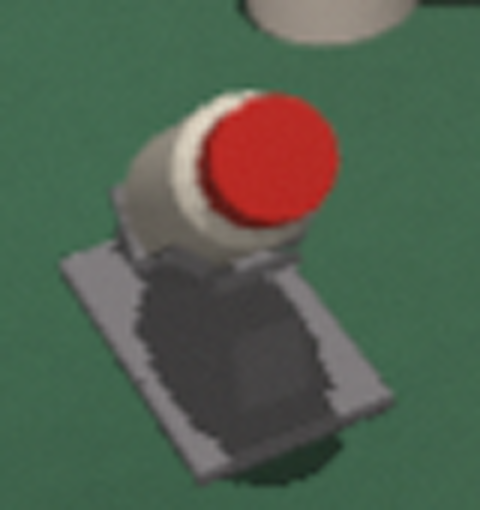

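```bash
cat > h.py <<'E'
import numpy as np
from scipy.optimize import least_squares
CAM={'side':(428.83887354373223,254.86756678440796,197.7704093001131,[[-0.6821647457097348,-0.7309588097969009,0.018721060094745435],[-0.37436755733834753,0.3271552356673489,-0.8676510726023222],[0.6280925025211588,-0.5988895308449961,-0.49682103228523694]],[0.36529376584403095,0.26674636822440684,0.7599370675100117]),
'top':(486.17561956506205,258.349799253971,188.79756776710386,[[-0.000483664561094278,-0.9996454966463107,-0.026620426430530683],[-0.9977872552917921,0.002252303656427974,-0.06644938152843609],[0.06648578228361882,0.026529383011864357,-0.9974346257229821]],[0.04062740872843288,0.5318352514154582,1.1188425818786114])}
def proj(n,X):
    f,cx,cy,R,t=CAM[n];p=np.atleast_2d(X)@np.array(R).T+np.array(t)
    return np.c_[f*p[:,0]/p[:,2]+cx,f*p[:,1]/p[:,2]+cy]
def back(n,uv,z):
    f,cx,cy,R,t=CAM[n];R=np.array(R);t=np.array(t)
    uv=np.atleast_2d(uv);d=np.c_[(uv[:,0]-cx)/f,(uv[:,1]-cy)/f,np.ones(len(uv))]@R
    c=-R.T@t;s=(z-c[2])/d[:,2];return c+d*s[:,None]
def pl(p,L):
    L=np.atleast_2d(L)/1000.;c,s=np.cos(p[2]),np.sin(p[2])
    return np.c_[p[0]+c*L[:,0]-s*L[:,1],p[1]+s*L[:,0]+c*L[:,1],L[:,2]]
def fit(obs,p0):
    # obs: list of (cam,(u,v),(x,y,z)mm)
    def r(p): return np.concatenate([proj(n,pl(p,L))[0]-uv for n,uv,L in obs])
    s=least_squares(r,p0);return s.x,s.fun.reshape(-1,2)
E
python3 - <<'E'
from h import *
def T(u,v,k=4,o=(225,150)): return np.array([u/k+o[0],v/k+o[1]])
S=lambda u,v:np.array([u/5+210,v/5+150])
np.set_printoptions(precision=4,suppress=True)
# carrier
ob=[('top',T(500,108),(50,50,60)),('top',T(680,68),(-50,50,60)),('top',T(720,242),(-50,-50,60)),('top',T(545,285),(50,-50,60))]
# dock +x = world +y ; yaw~90 => dock +y = world -x (image down)
ob=[('top',T(500,108),(50,-50,60)),('top',T(680,68),(-50,-50,60)),('top',T(720,242),(-50,50,60)),('top',T(545,285),(50,50,60)),
 ('side',S(427,152),(50,-50,60)),('side',S(510,88),(-50,-50,60)),('side',S(665,133),(-50,50,60)),('side',S(590,203),(50,50,60))]
p,f=fit(ob,[.53,-.2,1.57]);print('carrier',p,f.round(1).tolist())
ob=[('top',T(395,98),(-150,-62,0)),('top',T(409,303),(-150,62,0)),('top',T(240,105),(-54,-62,26)),('top',T(256,315),(-54,62,26)),
('top',T(410,82),(-150,-62,40)),('top',T(420,322),(-150,62,40)),
('side',S(462,328),(-150,62,0)),('side',S(225,290),(-54,-62,26)),('side',S(370,380),(-54,62,26))]
d,f=fit(ob[:],[.53,0,1.57]);print('dock',d,f.round(1).tolist())
T6=lambda u,v:T(u,v,6,(100,155));S6=lambda u,v:np.array([u/6+115,v/6+225])
# cradle: -x is cap end (toward robot). +x up in image
ob=[('top',T6(205,80),(65,35,8)),('top',T6(373,103),(65,-35,8)),('top',T6(325,428),(-65,-35,8)),
('side',S6(205,478),(-65,35,8)),('side',S6(393,402),(-65,-35,8)),('side',S6(62,262),(65,35,8))]
for perm in (0,):
    c,f=fit(ob,[.55,.3,0]);print('cradle',c,f.round(1).tolist())
a=np.array([-np.sin(np.radians(50)),0,np.cos(np.radians(50))])
for s in (0,115,155):
    X=pl(c,np.array([45,0,26])+a*s)[0];print(s,X,proj('top',X),proj('side',X))
E
```

```text
carrier [ 0.5174 -0.2282  1.7963] [[0.5, 0.1], [-0.9, 0.0], [0.0, 0.0], [-0.1, -0.6], [-0.2, -0.1], [0.0, -0.1], [0.8, 0.1], [0.3, -0.0]]
dock [0.5032 0.0312 1.6041] [[0.8, -1.5], [-0.5, -0.3], [-0.7, -2.8], [-2.7, -1.8], [-1.1, 0.8], [-1.2, -4.9], [10.0, 5.4], [-2.4, -0.6], [4.6, 0.7]]
cradle [ 0.5132  0.3124 -0.1513] [[-0.4, -0.2], [0.4, 0.2], [-0.5, 0.3], [-0.6, 0.1], [1.1, -0.8], [-0.3, -0.1]]
0 [0.5577 0.3056 0.026 ] [[144.8014 177.8522]] [[143.2349 261.2766]]
115 [0.4706 0.3189 0.0999] [[129.3334 214.6882]] [[156.5053 254.7126]]
155 [0.4403 0.3235 0.1256] [[123.3966 228.8263]] [[161.9134 252.0376]]
```

```bash
python3 - <<'E'
from h import *
import cv2
np.set_printoptions(precision=4,suppress=True)
T=lambda u,v,k=4,o=(225,150): np.array([u/k+o[0],v/k+o[1]])
ob=[('top',T(395,98),(-150,-62,0)),('top',T(409,303),(-150,62,0)),('top',T(240,105),(-54,-62,26)),('top',T(256,315),(-54,62,26)),
('top',T(403,95),(-150,-62,40)),('top',T(418,312),(-150,62,40)),('top',T(52,115),(54,-62,40)),('top',T(64,330),(54,62,40))]
d,f=fit(ob,[.53,0,1.57]);print('dock',d,f.round(1).tolist())
cv=[]
for n in('top','side'):
    im=cv2.resize(cv2.imread(f'pics/{n}0.png'),None,fx=4,fy=4,interpolation=cv2.INTER_CUBIC)
    def L(pts,col):
        q=((proj(n,pl(d,pts))+.5)*4-.5).round().astype(int)
        cv2.polylines(im,[q],False,col,1)
    for y in(-62,62):
        L([(-150,y,40),(62,y,40)],(0,0,255)); L([(-150,y,0),(-60,y,26),(-54,y,26),(-54,y,14),(54,y,14)],(255,255,0))
    for x,z in((-150,0),(-60,26),(-54,26),(54,50),(54,14)): L([(x,-62,z),(x,62,z)],(0,255,0))
    x0,y0=(225,150) if n=='top' else (210,170)
    cv.append(im[y0*4:y0*4+400 if n=='top' else y0*4+400,x0*4:x0*4+540][:300 if False else 400])
cv2.imwrite('pics/ov.png',np.vstack(cv)[:800]);
cv2.imwrite('pics/ov.png',cv2.resize(np.vstack(cv),None,fx=.75,fy=.75))
E
```

```text
dock [0.4956 0.0295 1.6314] [[0.7, 0.1], [0.9, 1.2], [-0.7, -0.1], [-1.2, 0.8], [0.6, -0.8], [0.7, -0.9], [-0.5, -0.2], [-0.3, 0.1]]
```

View pics/ov.png

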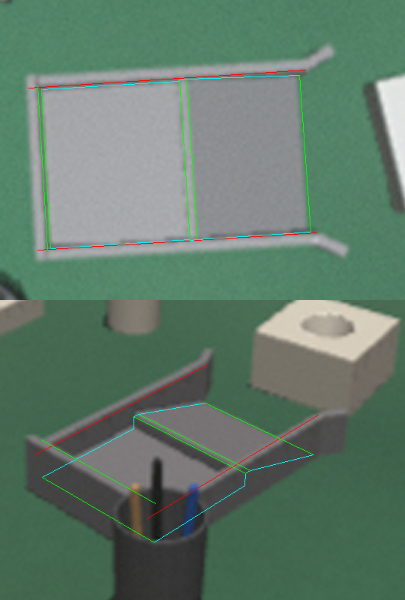

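Call:
{"fn": "move_arm", "kwargs": {
  "increments": [
    [[30,-38,0],-0.07],
    [[30,-38,0],-0.07],
    [[30,-38,0],-0.07],
    [[30,-38,0],-0.07],
    [[30,-38,0],-0.07],
    [[30,-38,0],-0.07],
    [[30,-38,0],-0.07],
    [[30,-38,0],-0.07]
  ],
  "jaw": 0.1
}}

```text
clock: 0.9
tool_pos: [0.509, 0.3072, 0.2211]
orientation: [179.6, -0.1, -56.2]
force: [0.6, 0.6, 0.5]
opening: 0.0481
```

Call:
{"fn": "move_arm", "kwargs": {
  "increments": [
    [[1,-46,0],-0.066],
    [[1,-46,0],-0.066],
    [[1,-46,0],-0.066],
    [[1,-46,0],-0.066],
    [[1,-46,0],-0.066],
    [[1,-46,0],-0.066],
    [[1,-46,0],-0.066],
    [[1,-46,0],-0.066]
  ]
}}

```text
clock: 1.7
tool_pos: [0.5166, -0.0761, 0.2181]
orientation: [179.3, -0.1, -87.8]
force: [0.9, 0.4, 0.5]
opening: 0.048
```

Call:
{"fn": "move_arm", "kwargs": {
  "increments": [
    [[0,-46,0],0],
    [[0,-46,0],0],
    [[0,-46,0],0],
    [[0,-46,0],0],
    [[0,-46,0],0],
    [[0,-40,0],0],
    [[0,0,0],0],
    [[0,0,0],0]
  ]
}}

```text
clock: 2.5
tool_pos: [0.5116, -0.3628, 0.2148]
orientation: [179.1, -0.0, -88.3]
force: [-0.0, 0.9, -0.9]
opening: 0.0482
```

Call:
{"fn": "move_arm", "kwargs": {
  "increments": [
    [[1,0,-40],0.01],
    [[2,0,-40],0.01],
    [[2,0,-40],0.01],
    [[2,0,-40],0],
    [[0,0,-20],0],
    [[0,0,-10],0],
    [[0,0,-4],0],
    [[0,0,0],0]
  ]
}}

```text
clock: 3.3
tool_pos: [0.52, -0.3567, 0.0173]
orientation: [179.3, -0.1, -86.1]
force: [1.1, 0.1, 0.8]
opening: 0.0482
```

Call:
{"fn": "move_arm", "kwargs": {
  "increments": [
    [[-1,20,0],0],
    [[-1,20,0],0],
    [[-1,12,0],0],
    [[-1,12,0],0],
    [[-1,12,0],0],
    [[-1,12,0],0],
    [[-1,12,0],0],
    [[-1,12,0],0]
  ]
}}

```text
clock: 4.1
tool_pos: [0.5158, -0.2422, 0.0244]
orientation: [179.9, -0.4, -86.2]
force: [-0.5, -2.0, -1.6]
opening: 0.0481
```

```bash
cat > look.py <<'E'
import sys,cv2
from plant import ctrl
k=sys.argv[1]
for n,b in (("top",(225,130,425,260)),("side",(170,130,370,260))):
    a=ctrl.snapshot(n)["color"][:,:,::-1]
    cv2.imwrite(f"pics/{k}_{n}f.png",a)
    if len(sys.argv)>2: b=eval(sys.argv[2])[n]
    f=min(780/(b[2]-b[0]),580/(b[3]-b[1]))
    cv2.imwrite(f"pics/{k}_{n}.png",cv2.resize(a[b[1]:b[3],b[0]:b[2]],None,fx=4,fy=4,interpolation=cv2.INTER_CUBIC))
E
python3 look.py a
```

```text
(no output)
```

View pics/a_top.png

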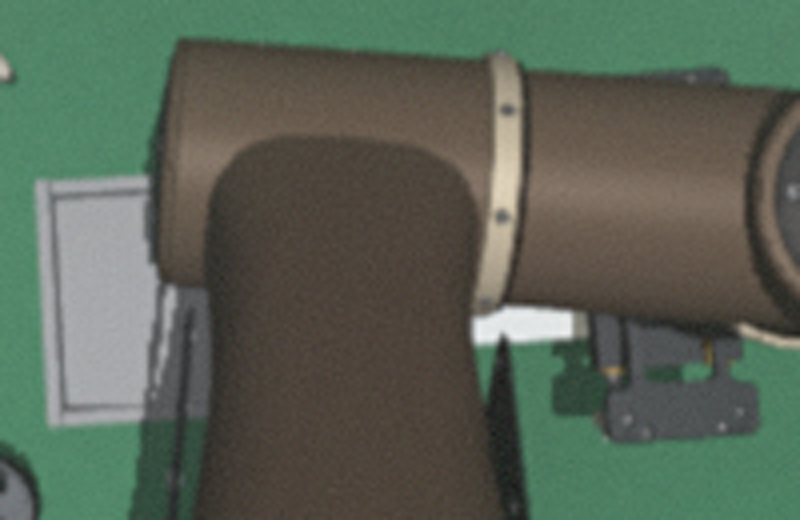

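View pics/a_side.png

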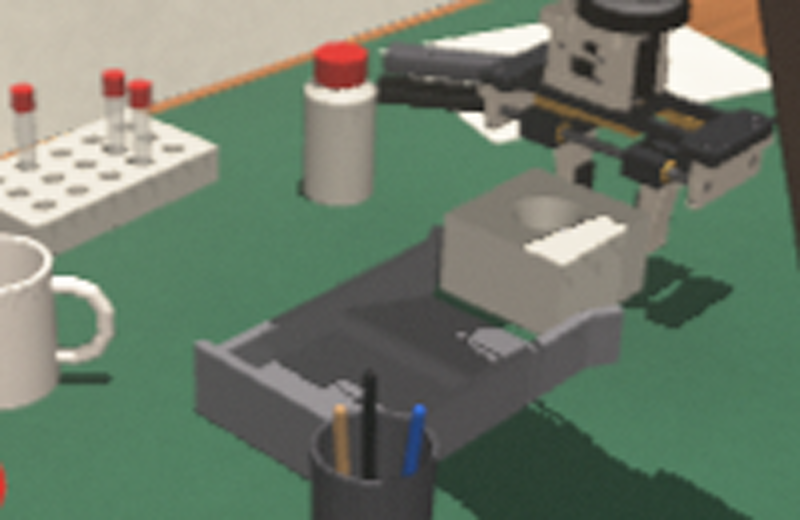

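Call:
{"fn": "move_arm", "kwargs": {
  "increments": [
    [[-1,14,-1],0],
    [[-1,14,-1],0],
    [[-1,14,-1],0],
    [[-1,14,-1],0],
    [[-1,14,-1],0],
    [[-1,14,0],0],
    [[-1,14,0],0],
    [[-1,14,0],0]
  ]
}}

```text
clock: 5.0
tool_pos: [0.5083, -0.1384, 0.0239]
orientation: [179.9, -1.1, -86.2]
force: [-1.8, -35.6, 24.0]
opening: 0.0481
```

```bash
python3 look.py b; python3 -c "
from plant import ctrl
print(ctrl.get_obs())"
```

```text
{'clock': 5.1, 'joint_pos': array([  7.03480925,  19.5246924 , -32.84907562,   1.7926108 ,
       -37.77247653,  -4.56817118]), 'qvel': array([-0.68529744,  0.33294328,  0.3481707 , -1.34768098,  0.31001138,
        1.60844073]), 'tau': array([  2.64497682, -45.35176635,  18.44788313,   3.75378907,
         0.20978589,  -0.36181969]), 'tool_pos': array([ 0.50866316, -0.13768915,  0.02432297]), 'orientation': array([179.92786788,  -1.10354197, -86.11425464]), 'force': array([-0.14777021, -3.93725887,  2.99953354]), 'moment': array([-1.16015078, -0.04798201, -0.01413195]), 'opening': 0.048406332667849127}
```

View pics/b_side.png

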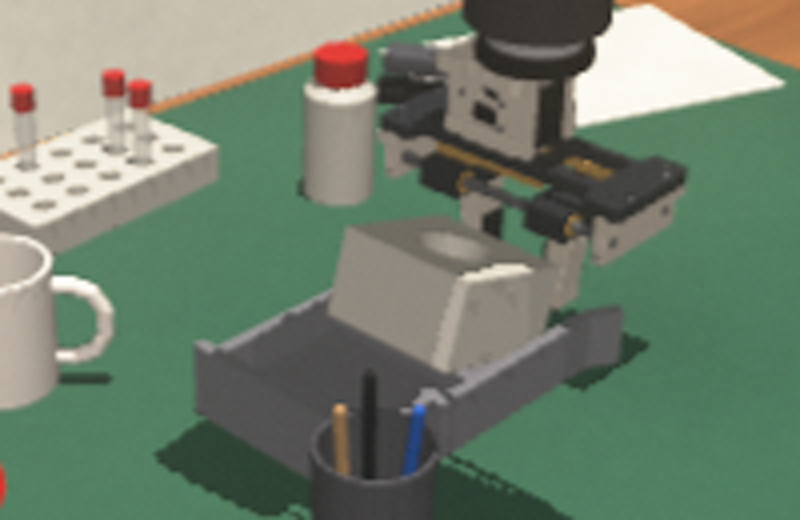

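View pics/b_top.png

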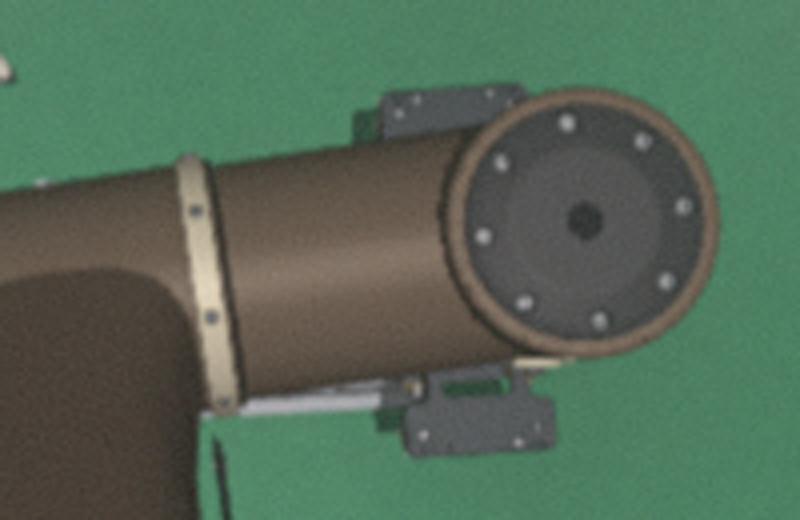

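Call:
{"fn": "move_arm", "kwargs": {
  "increments": [
    [[-1,8,3],0],
    [[-1,8,3],0],
    [[-1,8,3],0],
    [[-1,8,3],0],
    [[0,8,3],0],
    [[0,8,2],0],
    [[0,8,2],0],
    [[0,0,0],0]
  ]
}}

```text
clock: 5.9
tool_pos: [0.5072, -0.0887, 0.0495]
orientation: [-180.0, -1.7, -86.1]
force: [0.1, -0.0, -0.1]
opening: 0.0482
```

Call:
{"fn": "move_arm", "kwargs": {
  "increments": [
    [[-1,8,-1],0],
    [[0,8,-1],0],
    [[-1,8,-1],0],
    [[0,8,-1],0],
    [[-1,6,-1],0],
    [[0,5,-1],0],
    [[0,0,0],0],
    [[0,0,0],0]
  ]
}}

```text
clock: 6.7
tool_pos: [0.5043, -0.0463, 0.0436]
orientation: [180.0, -1.9, -86.1]
force: [-0.5, -3.7, 2.2]
opening: 0.0482
```

```bash
python3 look.py c
```

```text
(no output)
```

View pics/c_side.png

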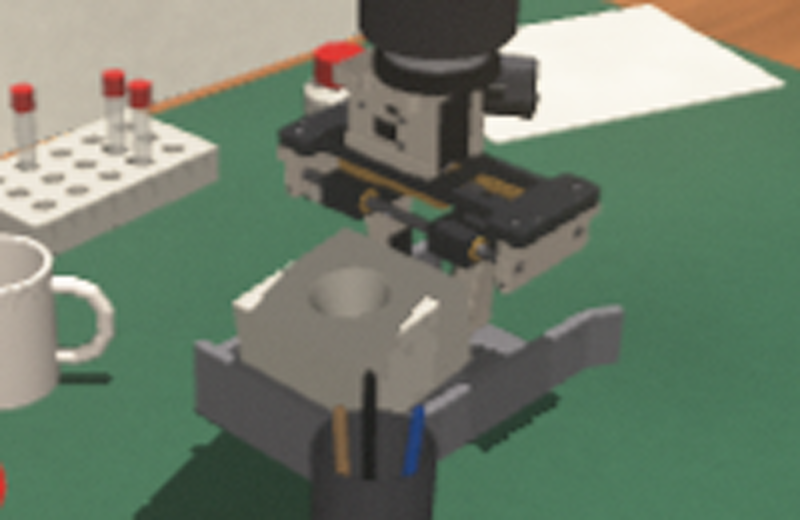

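Call:
{"fn": "move_arm", "kwargs": {
  "increments": [
    [[0,5,0],0],
    [[0,5,0],0],
    [[-1,4,0],0],
    [[0,2,0],0],
    [[0,0,0],0],
    [[0,0,0],0],
    [[0,0,0],0],
    [[0,0,0],0]
  ]
}}

```text
clock: 7.6
tool_pos: [0.5021, -0.0296, 0.0426]
orientation: [179.9, -1.9, -86.1]
force: [0.3, -2.4, -1.4]
opening: 0.0484
```

```bash
python3 look.py d
```

```text
(no output)
```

View pics/d_side.png

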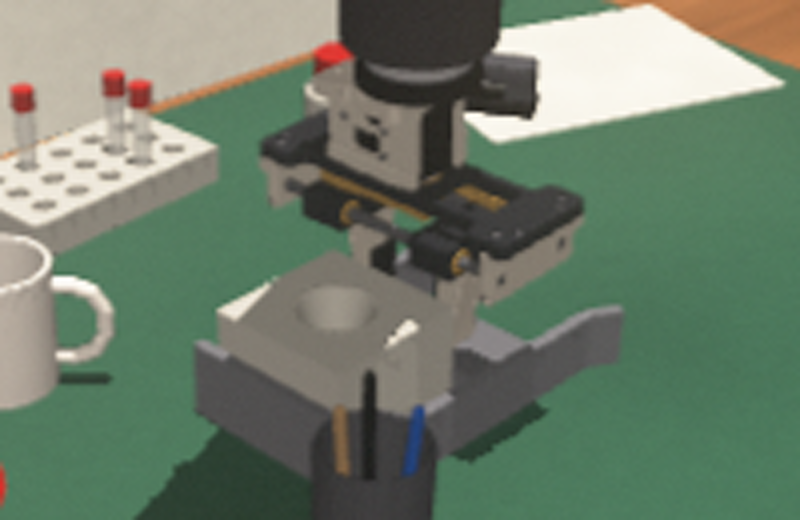

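Call:
{"fn": "move_arm", "kwargs": {
  "increments": [
    [[0,-10,2],0],
    [[0,-8,10],0],
    [[0,0,30],0],
    [[0,0,40],0],
    [[0,0,40],0.08],
    [[0,10,20],0.12],
    [[0,40,0],0.12],
    [[0,40,0],0.12]
  ],
  "jaw": 1
}}

```text
clock: 8.5
tool_pos: [0.5021, 0.0371, 0.197]
orientation: [-179.8, -2.0, -60.6]
force: [1.2, -0.5, -0.5]
opening: 0.0876
```

Call:
{"fn": "move_arm", "kwargs": {
  "increments": [
    [[-4,40,0],0.12],
    [[-4,40,0],0.12],
    [[-4,40,0],0.12],
    [[-4,40,0],0.12],
    [[-4,40,0],0.12],
    [[-4,40,0],0.12],
    [[-4,10,0],0.12],
    [[0,0,0],0]
  ]
}}

```text
clock: 9.3
tool_pos: [0.4746, 0.2977, 0.2079]
orientation: [-178.9, -2.2, -10.2]
force: [0.6, -1.2, -0.2]
opening: 0.0876
```

```bash
python3 look.py e
```

```text
(no output)
```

View pics/e_side.png

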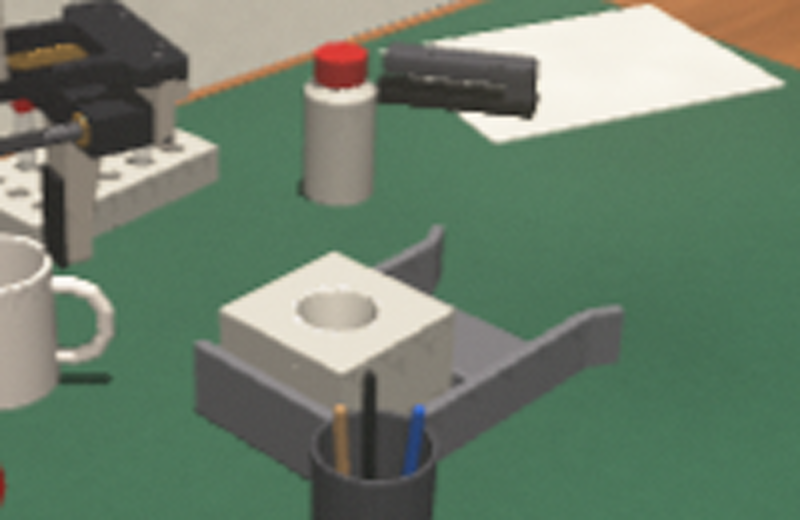

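View pics/e_topf.png

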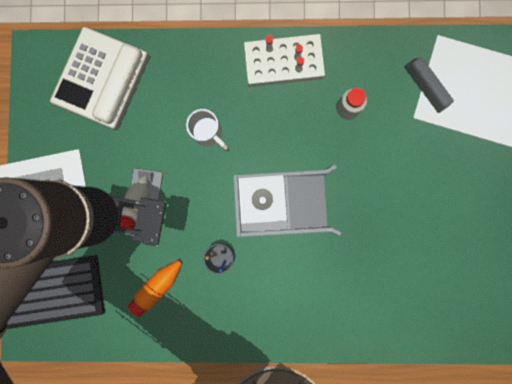

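```bash
python3 - <<'E'
import cv2
a=cv2.imread('pics/e_topf.png')[160:250,225:345]
cv2.imwrite('pics/e_tz.png',cv2.resize(a,None,fx=6,fy=6,interpolation=cv2.INTER_CUBIC))
E
```

```text
(no output)
```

View pics/e_tz.png

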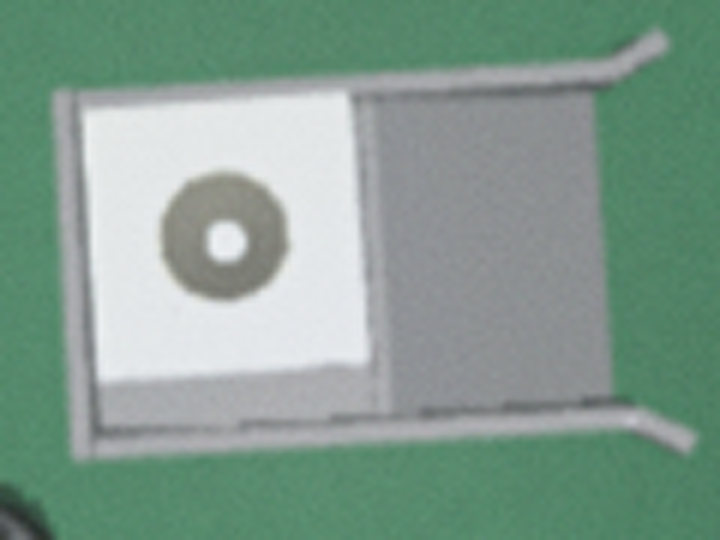

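```bash
python3 - <<'E'
from h import *
np.set_printoptions(precision=4,suppress=True)
Z=lambda u,v:np.array([u/6+225,v/6+160])
L=lambda u,v:np.array([u/4+170,v/4+130])
ob=[('top',Z(82,107),(50,-50,74)),('top',Z(350,92),(-50,-50,74)),('top',Z(370,362),(-50,50,74)),('top',Z(97,382),(50,50,74))]
sd=[('side',L(220,312),(50,-50,74)),('side',L(335,252),(-50,-50,74)),('side',L(453,312),(-50,50,74)),('side',L(340,373),(50,50,74))]
for o in(ob,sd,ob+sd):
    p,f=fit(o,[.5,.03,1.63]);print(p,f.round(1).tolist())
print('seat mouth',back('top',Z(225,236),.074),back('side',L(337,310),.074))
E
```

```text
[0.505  0.0294 1.6338] [[-0.0, 0.5], [0.1, 0.0], [-0.2, -0.0], [0.2, -0.5]]
[0.5061 0.0313 1.6299] [[-0.5, -0.5], [-0.1, 0.1], [0.6, -0.3], [-0.0, 0.6]]
[0.5056 0.0302 1.6322] [[-0.4, 0.2], [-0.2, -0.2], [-0.6, -0.3], [-0.2, -0.8], [0.1, -0.6], [0.3, 0.0], [1.1, -0.5], [0.6, 0.5]]
seat mouth [[0.5047 0.0292 0.074 ]] [[0.5063 0.0312 0.074 ]]
```

Call:
{"fn": "move_arm", "kwargs": {
  "increments": [
    [[-2,11,-10],0.013],
    [[-1,9,-20],0.013],
    [[0,1,-25],0],
    [[0,0,-25],0],
    [[0,0,-20],0],
    [[0,0,-12],0],
    [[0,0,-6],0],
    [[0,0,0],0]
  ]
}}

```text
clock: 10.2
tool_pos: [0.4737, 0.3117, 0.0853]
orientation: [-178.8, -2.2, -10.4]
force: [-0.5, 0.0, 0.2]
opening: 0.0876
```

Call:
{"fn": "move_arm", "kwargs": {
  "increments": [
    [[-1,3,-2],0.015],
    [[-1,3,-1],0.015],
    [[-1,2,-1],0.01],
    [[0,0,0],0],
    [[0,0,0],0],
    [[0,0,0],0],
    [[0,0,0],0],
    [[0,0,0],0]
  ]
}}

```text
clock: 11.0
tool_pos: [0.4718, 0.3216, 0.0841]
orientation: [-178.6, -2.4, -8.0]
force: [0.0, -0.2, 0.4]
opening: 0.0877
```

```bash
python3 look.py f '{"top":(80,140,210,250),"side":(80,190,220,310)}'
```

```text
(no output)
```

View pics/f_side.png

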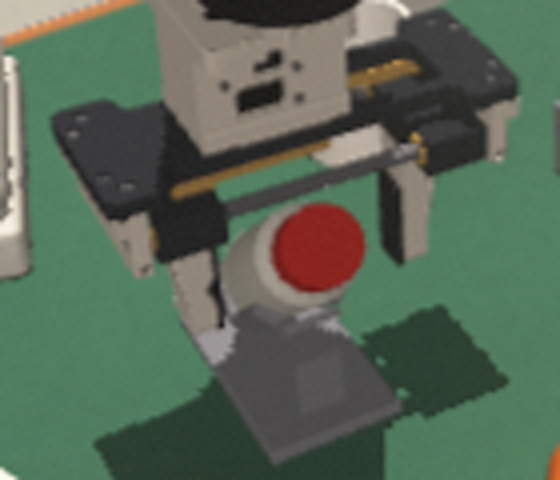

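View pics/f_top.png

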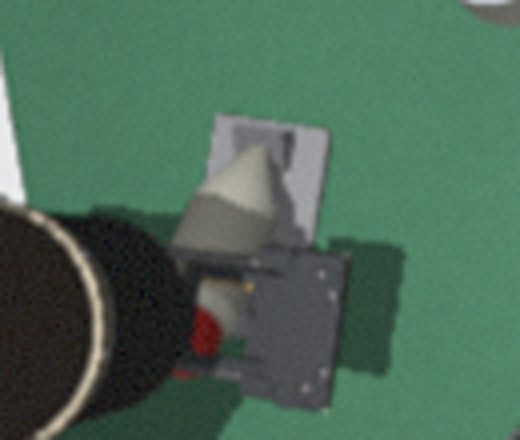

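Call:
{"fn": "move_arm", "kwargs": {
  "increments": [
    [[0,-2,-2],-0.006],
    [[0,-1,0],0],
    [[0,0,0],0],
    [[0,0,0],0],
    [[0,0,0],0],
    [[0,0,0],0],
    [[0,0,0],0],
    [[0,0,0],0]
  ]
}}

```text
clock: 11.9
tool_pos: [0.4718, 0.3182, 0.0817]
orientation: [-178.6, -2.4, -8.4]
force: [-0.4, 0.4, -0.0]
opening: 0.0876
```

Call:
{"fn": "move_arm", "kwargs": {
  "increments": [
    [[0,0,0],0],
    [[0,0,0],0],
    [[0,0,0],0],
    [[0,0,0],0],
    [[0,0,0],0],
    [[0,0,0],0],
    [[0,0,0],0],
    [[0,0,0],0]
  ],
  "jaw": -1
}}

```text
clock: 12.7
tool_pos: [0.4727, 0.3204, 0.0827]
orientation: [-178.3, -2.5, -8.3]
force: [-0.1, 0.8, 0.2]
opening: 0.0491
```

Call:
{"fn": "move_arm", "kwargs": {
  "increments": [
    [[7,-1,7],0],
    [[7,-1,6.5],0],
    [[8,-1,5.5],0],
    [[8,-1,5],0],
    [[9,-1,4],0],
    [[0,0,0],0],
    [[0,0,0],0],
    [[0,0,0],0]
  ]
}}

```text
clock: 13.5
tool_pos: [0.5077, 0.313, 0.1108]
orientation: [-178.6, -1.9, -8.4]
force: [-2.7, 1.8, 0.8]
opening: 0.0494
```

```bash
python3 look.py g '{"top":(80,140,210,250),"side":(80,190,220,310)}'
```

```text
(no output)
```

View pics/g_side.png

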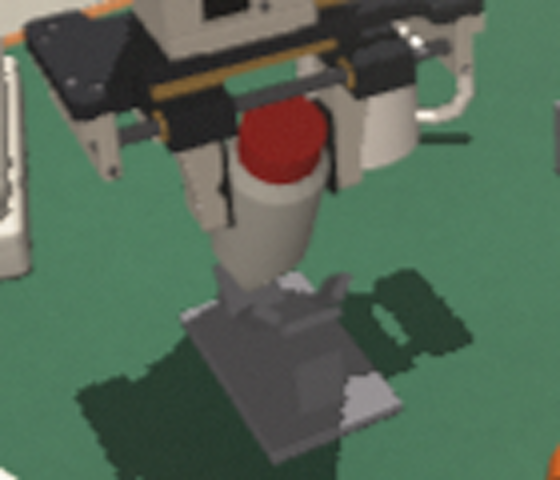

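View pics/g_top.png

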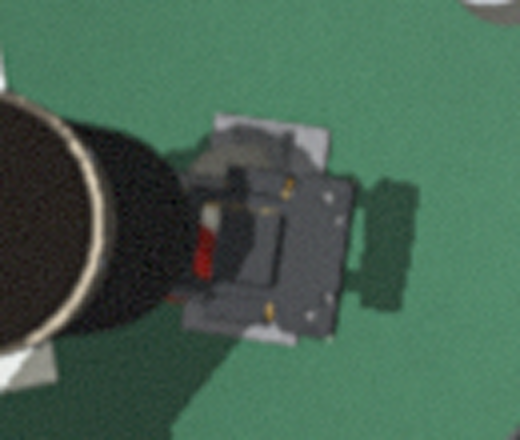

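Call:
{"fn": "move_arm", "kwargs": {
  "increments": [
    [[9,-1,3.5],0],
    [[9,-1,3],0],
    [[9,-1,2],0],
    [[9,-2,1],0],
    [[9,-2,0.5],0],
    [[7,-1,0],0],
    [[0,0,0],0],
    [[0,0,0],0]
  ]
}}

```text
clock: 14.4
tool_pos: [0.5588, 0.3052, 0.1243]
orientation: [-178.7, -1.8, -8.2]
force: [-2.8, 2.5, 2.5]
opening: 0.0494
```

```bash
python3 look.py i '{"top":(80,140,210,250),"side":(80,170,220,290)}'
```

```text
(no output)
```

View pics/i_side.png

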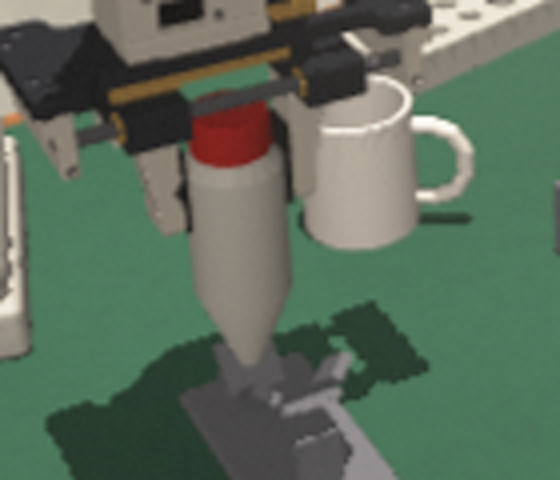

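Call:
{"fn": "move_arm", "kwargs": {
  "increments": [
    [[0,0,15],0],
    [[0,0,25],0],
    [[0,0,30],0],
    [[0,0,20],0],
    [[0,0,10],0],
    [[0,0,0],0],
    [[0,0,0],0],
    [[0,0,0],0]
  ]
}}

```text
clock: 15.3
tool_pos: [0.554, 0.3002, 0.2187]
orientation: [-179.4, -1.3, -8.3]
force: [-0.3, -0.3, -3.7]
opening: 0.0493
```

```bash
python3 look.py j '{"top":(80,140,210,250),"side":(80,130,220,250)}'; python3 - <<'E'
from plant import ctrl
from h import *
o=ctrl.get_obs();p=o['tool_pos'];print(p,o['orientation'],o['force'])
for dz in(-.096,-.046,.019,.037,.059):
    print(dz,(proj('side',[p+[0,0,dz]])-[80,130])*4,proj('top',[p+[0,0,dz]]))
E
```

```text
[0.55394288 0.30013994 0.21855463] [-179.47319913   -1.29249026   -8.25005418] [-0.82513828  0.34448905 -2.90970391]
-0.096 [[245.16370624 372.40527587]] [[135.59770345 175.56255287]]
-0.046 [[233.67277386 287.05295351]] [[128.77085905 173.26774198]]
0.019 [[217.68099445 168.26924945]] [[118.79743232 169.91522259]]
0.037 [[213.02456156 133.68220745]] [[115.78394988 168.90225497]]
0.059 [[207.1902406  90.346051 ]] [[111.93509739 167.60848174]]
```

View pics/j_side.png

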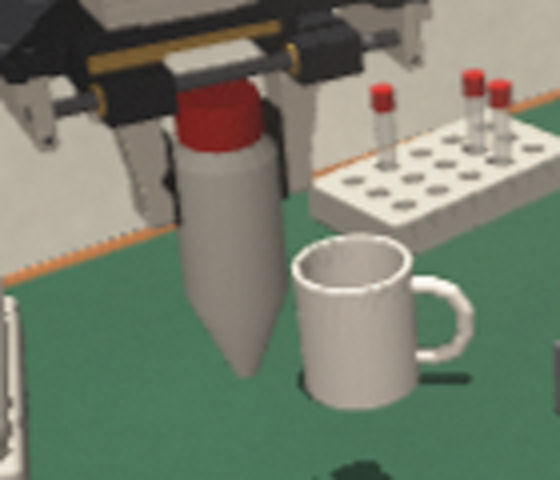

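View pics/j_topf.png

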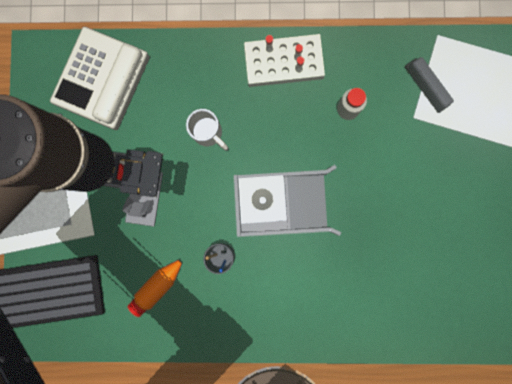

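Call:
{"fn": "move_arm", "kwargs": {
  "increments": [
    [[-3,-15,0],0],
    [[-6,-30,0],0],
    [[-7,-38,0],0],
    [[-7,-40,0],0],
    [[-7,-40,0],0],
    [[-7,-38,0],0],
    [[-6,-28,0],0],
    [[-4,-15,0],0]
  ]
}}

```text
clock: 16.2
tool_pos: [0.5005, 0.0455, 0.2126]
orientation: [-179.8, -1.0, -8.1]
force: [0.0, -0.3, -2.5]
opening: 0.0496
```

Call:
{"fn": "move_arm", "kwargs": {
  "increments": [
    [[0,0,0],0],
    [[0,0,0],0],
    [[0,0,0],0],
    [[0,0,0],0],
    [[0,0,0],0],
    [[0,0,0],0],
    [[0,0,0],0],
    [[0,0,0],0]
  ]
}}

```text
clock: 17.0
tool_pos: [0.5005, 0.0464, 0.2118]
orientation: [-179.8, -0.9, -8.0]
force: [0.6, -0.8, -2.3]
opening: 0.0497
```

```bash
python3 look.py k '{"top":(200,140,340,260),"side":(170,100,310,240)}'; cat > pv.py <<'E'
from plant import ctrl
from h import *
import sys
ox,oy=map(int,sys.argv[1:3])
np.set_printoptions(precision=4,suppress=True)
o=ctrl.get_obs();p=o['tool_pos'];print(p,o['orientation'],o['force'],o['moment'])
for dz in(-.096,-.046,.037,.059): print(dz,(proj('side',[p+[0,0,dz]])-[ox,oy])*4,proj('top',[p+[0,0,dz]]))
E
python3 pv.py 170 100
```

```text
[0.5004 0.0462 0.2118] [-179.8327   -0.914    -8.0301] [-0.8453 -0.7041 -2.5012] [-0.0785  0.0396  0.0477]
-0.096 [[326.1026 380.7844]] [[254.168  200.4795]]
-0.046 [[327.4236 303.3375]] [[253.3019 199.4342]]
0.037 [[329.7733 165.5714]] [[251.6535 197.4448]]
0.059 [[330.4317 126.9664]] [[251.1648 196.8549]]
```

View pics/k_side.png

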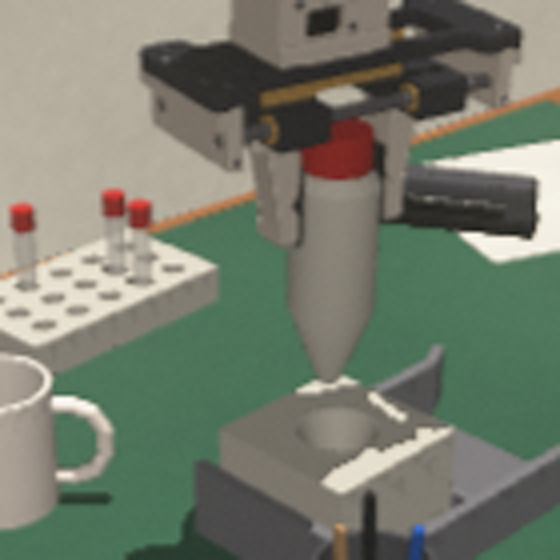

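View pics/k_top.png

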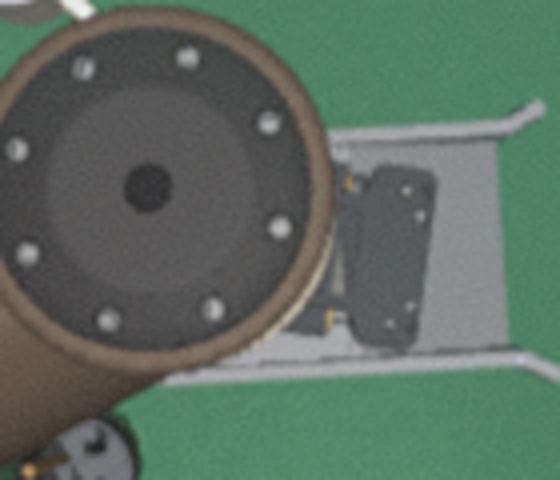

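Call:
{"fn": "move_arm", "kwargs": {
  "increments": [
    [[2,-5,0],0],
    [[2,-5,0],0],
    [[2,-4,0],0],
    [[0,0,-10],0],
    [[0,0,-15],0],
    [[0,0,-12],0],
    [[0,0,-5],0],
    [[0,0,0],0]
  ]
}}

```text
clock: 17.9
tool_pos: [0.5067, 0.0298, 0.1664]
orientation: [-179.8, -0.9, -8.2]
force: [0.0, 0.6, -1.2]
opening: 0.0497
```

```bash
python3 look.py l '{"top":(200,140,340,260),"side":(170,100,310,240)}'; python3 pv.py 170 100
```

```text
[0.5072 0.03   0.1674] [-179.7931   -0.9684   -8.1418] [-1.141  -0.8546 -2.9432] [-0.0555  0.0348 -0.0065]
-0.096 [[337.2978 432.5148]] [[262.1715 198.2596]]
-0.046 [[338.8491 359.1474]] [[261.7293 197.152 ]]
0.037 [[341.6016 228.9663]] [[260.8927 195.0564]]
0.059 [[342.3713 192.5619]] [[260.6459 194.4383]]
```

View pics/l_side.png

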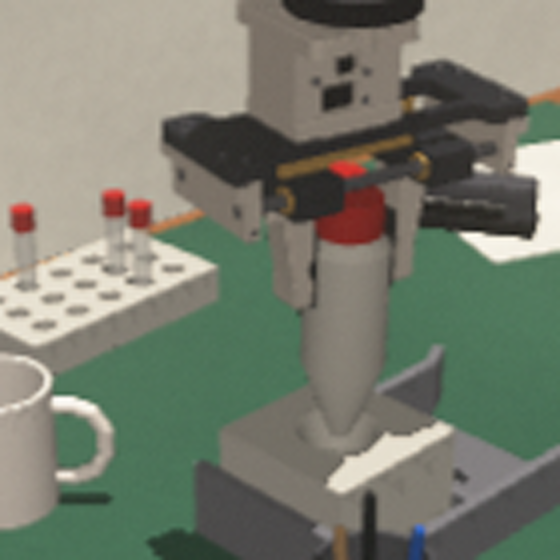

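Call:
{"fn": "move_arm", "kwargs": {
  "increments": [
    [[1,1,-6],0],
    [[0,0,-6],0],
    [[0,0,-6],0],
    [[0,0,-5],0],
    [[0,0,-4],0],
    [[0,0,-2],0],
    [[0,0,0],0],
    [[0,0,0],0]
  ]
}}

```text
clock: 18.8
tool_pos: [0.5092, 0.0315, 0.137]
orientation: [-179.7, -1.1, -8.1]
force: [-0.5, -0.3, -2.8]
opening: 0.0495
```

Call:
{"fn": "move_arm", "kwargs": {
  "increments": [
    [[-1,-0.5,-2],0],
    [[-1,-0.5,-2],0],
    [[0,0,-2],0],
    [[0,0,-2],0],
    [[0,0,-2],0],
    [[0,0,0],0],
    [[0,0,0],0],
    [[0,0,0],0]
  ]
}}

```text
clock: 19.6
tool_pos: [0.5074, 0.0305, 0.1267]
orientation: [-179.7, -1.1, -8.1]
force: [-0.2, 0.1, -2.1]
opening: 0.0495
```

```bash
python3 look.py m '{"top":(200,140,340,260),"side":(170,100,310,240)}'; python3 pv.py 170 100
```

```text
[0.5074 0.0306 0.1268] [-179.6966   -1.1566   -8.1084] [-0.3084 -0.5153 -3.7455] [-0.0362  0.112   0.0103]
-0.096 [[335.1809 489.7258]] [[262.2489 199.0053]]
-0.046 [[336.6503 419.185 ]] [[261.8269 197.9741]]
0.037 [[339.2542 294.1834]] [[261.0327 196.0331]]
0.059 [[339.9816 259.265 ]] [[260.7994 195.463 ]]
```

View pics/m_side.png

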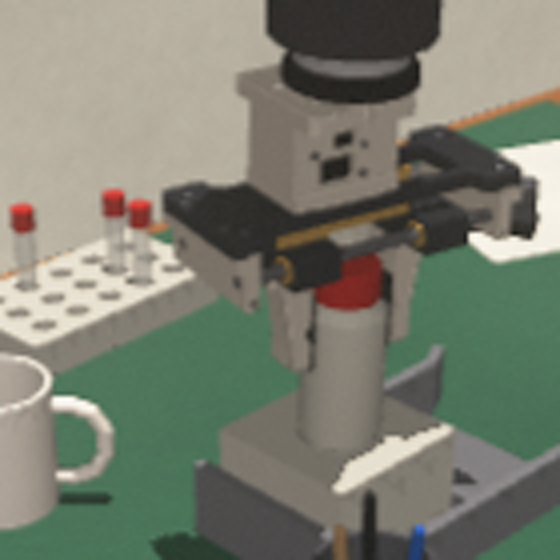

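Call:
{"fn": "move_arm", "kwargs": {
  "increments": [
    [[0,0,-1.5],0],
    [[0,0,-1.5],0],
    [[0,0,-1],0],
    [[0,0,-1],0],
    [[0,0,0],0],
    [[0,0,0],0],
    [[0,0,0],0],
    [[0,0,0],0]
  ]
}}

```text
clock: 20.5
tool_pos: [0.5084, 0.0308, 0.122]
orientation: [-179.7, -1.3, -8.1]
force: [0.8, 0.1, -1.6]
opening: 0.0492
```

Call:
{"fn": "move_arm", "kwargs": {
  "increments": [
    [[0,0,-1],0],
    [[0,0,-1],0],
    [[0,0,-1],0],
    [[0,0,0],0],
    [[0,0,0],0],
    [[0,0,0],0],
    [[0,0,0],0],
    [[0,0,0],0]
  ]
}}

```text
clock: 21.3
tool_pos: [0.509, 0.0308, 0.1207]
orientation: [-179.7, -1.4, -8.0]
force: [-1.0, 0.4, 0.7]
opening: 0.0495
```

Call:
{"fn": "move_arm", "kwargs": {
  "increments": [
    [[0,0,-1.5],0],
    [[0,0,-1.5],0],
    [[0,0,-1.5],0],
    [[0,0,0],0],
    [[0,0,0],0],
    [[0,0,0],0],
    [[0,0,0],0],
    [[0,0,0],0]
  ]
}}

```text
clock: 22.1
tool_pos: [0.5091, 0.0308, 0.1206]
orientation: [-179.7, -1.5, -8.0]
force: [-2.0, 1.1, 2.8]
opening: 0.0494
```

```bash
python3 look.py n '{"top":(200,140,340,260),"side":(170,100,310,240)}'; python3 pv.py 170 100
```

```text
[0.5091 0.0308 0.1206] [-179.6693   -1.4609   -7.9603] [-1.0684  0.139   3.2096] [ 0.2377  0.7374 -0.0279]
-0.096 [[332.7825 497.1418]] [[262.1921 198.3798]]
-0.046 [[334.1881 427.0561]] [[261.77   197.3257]]
0.037 [[336.6781 302.8931]] [[260.976 195.343]]
0.059 [[337.3735 268.2162]] [[260.7429 194.761 ]]
```

View pics/n_side.png

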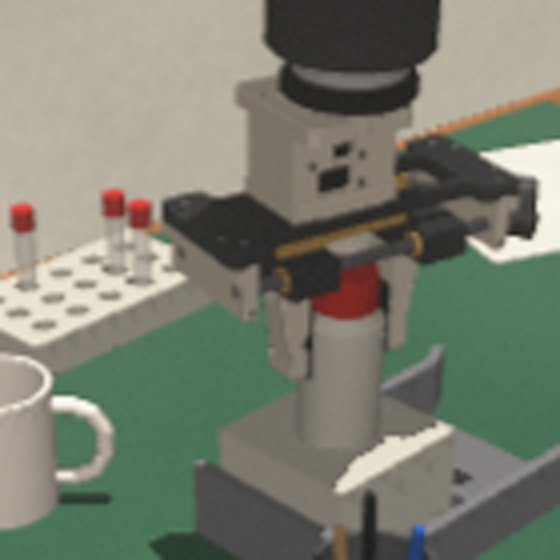

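Call:
{"fn": "move_arm", "kwargs": {
  "increments": [
    [[1.5,0,0],0],
    [[1.5,0,0],0],
    [[1,0,-0.5],0],
    [[0,0,-1],0],
    [[0,0,-1],0],
    [[0,0,0],0],
    [[0,0,0],0],
    [[0,0,0],0]
  ]
}}

```text
clock: 23.0
tool_pos: [0.5095, 0.0308, 0.1206]
orientation: [-179.8, -1.1, -7.9]
force: [-2.4, 1.0, 2.7]
opening: 0.0496
```

```bash
python3 look.py o '{"top":(200,140,340,260),"side":(170,100,310,240)}'; python3 pv.py 170 100
```

```text
[0.5094 0.0308 0.1206] [-179.7536   -1.1034   -7.9395] [-2.1835  0.492   3.3335] [ 0.3332  0.9628 -0.0434]
-0.096 [[332.4438 496.9764]] [[262.1913 198.2504]]
-0.046 [[333.8408 426.9005]] [[261.7692 197.1905]]
0.037 [[336.3158 302.7565]] [[260.9751 195.1966]]
0.059 [[337.007  268.0853]] [[260.7421 194.6113]]
```

View pics/o_side.png

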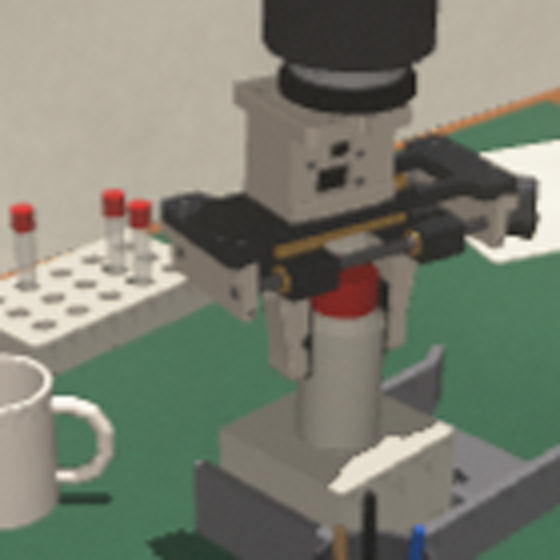

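```bash
cat > ov.py <<'E'
import cv2,sys
from h import *
k=sys.argv[1];c=np.array([.5056,.0302])
im=cv2.imread(f'pics/{k}_sidef.png')[100:240,170:310];im=cv2.resize(im,None,fx=4,fy=4,interpolation=cv2.INTER_CUBIC)
th=np.linspace(0,2*np.pi,60)
for z,r,col in((.074,.0235,(0,255,255)),(.076,.025,(0,255,0)),(.151,.025,(0,255,0)),(.159,.02,(255,0,0)),(.181,.02,(255,0,0))):
    X=np.c_[c[0]+r*np.cos(th),c[1]+r*np.sin(th),0*th+z]
    q=((proj('side',X)-[170,100]+.5)*4-.5).round().astype(int);cv2.polylines(im,[q],True,col,1)
cv2.imwrite(f'pics/{k}_ov.png',im)
E
python3 ov.py o
```

```text
(no output)
```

View pics/o_ov.png

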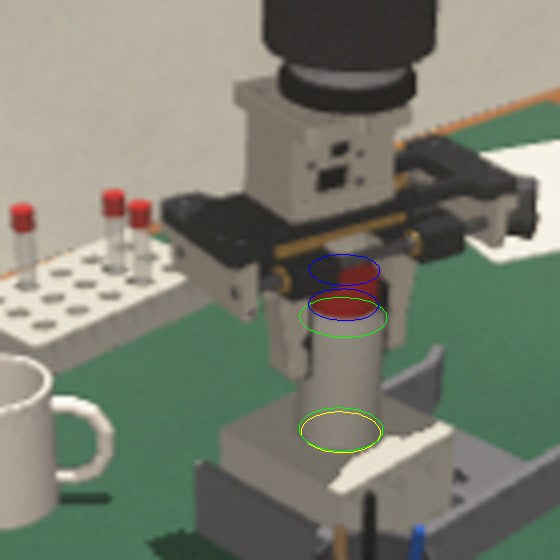

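Call:
{"fn": "move_arm", "kwargs": {
  "increments": [
    [[0,0,0],0],
    [[0,0,0],0],
    [[0,0,0],0],
    [[0,0,0],0],
    [[0,0,0],0],
    [[0,0,0],0],
    [[0,0,0],0],
    [[0,0,0],0]
  ],
  "jaw": 0.8
}}

```text
clock: 23.9
tool_pos: [0.5104, 0.0307, 0.1201]
orientation: [-179.8, -1.2, -7.9]
force: [-0.9, -0.1, -0.7]
opening: 0.0792
```

```bash
python3 look.py p '{"top":(200,140,340,260),"side":(170,100,310,240)}'; python3 pv.py 170 100; python3 ov.py p
```

```text
[0.5105 0.0308 0.1201] [-179.756    -1.1701   -7.9309] [-0.7995 -0.1063 -0.2039] [-0.017   0.0485 -0.0333]
-0.096 [[331.3495 496.9015]] [[262.2149 197.8192]]
-0.046 [[332.7188 426.8857]] [[261.7941 196.7398]]
0.037 [[335.1444 302.8554]] [[261.0025 194.7096]]
0.059 [[335.8219 268.2176]] [[260.7702 194.1137]]
```

View pics/p_ov.png

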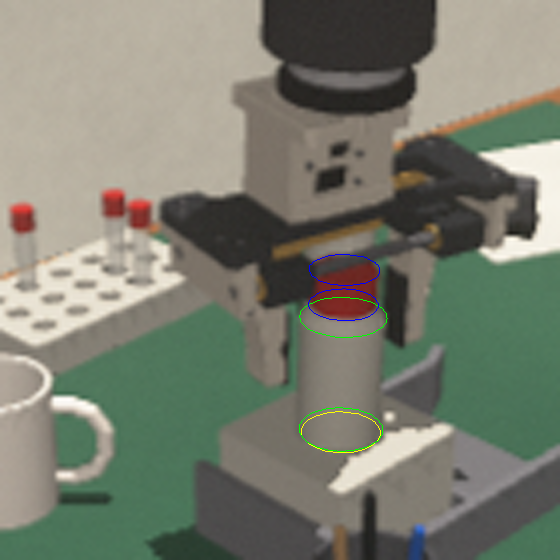

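Call:
{"fn": "move_arm", "kwargs": {
  "increments": [
    [[0,0,8],0],
    [[0,0,15],0],
    [[0,0,20],0],
    [[0,0,25],0],
    [[0,0,30],0],
    [[0,0,30],0],
    [[0,0,20],0],
    [[0,0,0],0]
  ]
}}

```text
clock: 24.8
tool_pos: [0.5091, 0.0297, 0.2779]
orientation: [-179.8, -1.2, -7.9]
force: [0.4, 0.3, 0.0]
opening: 0.0788
```

Call:
{"fn": "move_arm", "kwargs": {
  "increments": [
    [[0,30,0],0],
    [[0,40,0],0],
    [[0,45,0],0],
    [[0,45,0],0],
    [[0,45,0],0],
    [[0,40,0],0],
    [[0,30,0],0],
    [[0,0,0],0]
  ]
}}

```text
clock: 25.6
tool_pos: [0.5061, 0.3137, 0.2795]
orientation: [-179.7, -1.3, -8.1]
force: [-0.3, -1.3, -0.4]
opening: 0.0789
```

```bash
python3 look.py q '{"top":(200,140,340,260),"side":(170,100,310,240)}'; python3 pv.py 170 100|head -1; python3 ov.py q
```

```text
[0.5061 0.3111 0.2798] [-179.7277   -1.3156   -8.2259] [ 0.3901 -0.6061 -0.4145] [-0.0517  0.0792  0.0235]
```

View pics/q_ov.png

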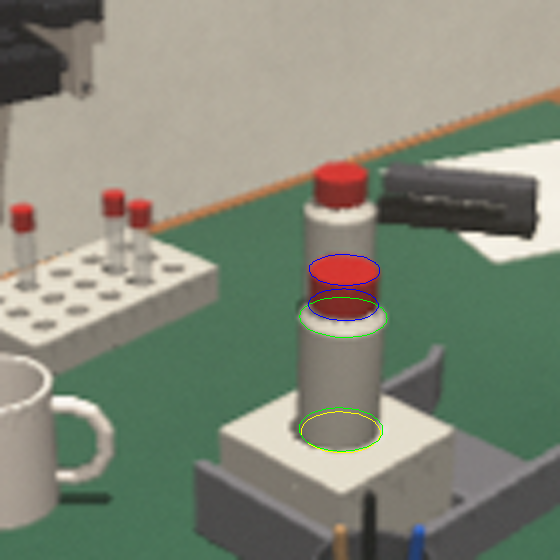

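View pics/q_top.png

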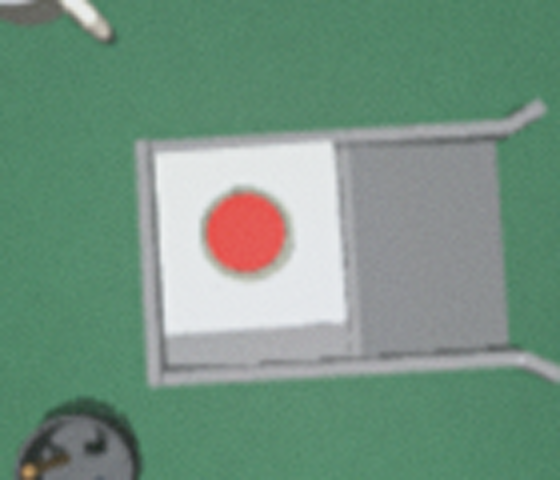

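View pics/q_sidef.png

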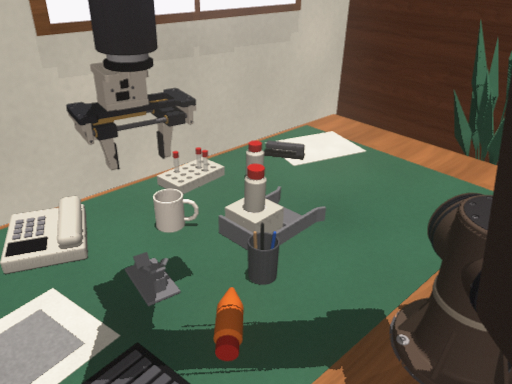

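```bash
python3 -c "
from plant import ctrl
print(ctrl.close_job())"
```

```text
the job is handed in; nothing more can be done
None
```

The carrier is docked and the cone-bottomed bottle stands upright in its seat, released. I handed the job in at about 26 s of the 58 s allowed. `close_job` reported no verdict.

**What I did**
- I squared the carrier with the half-open fingers and pushed it up the ramp over the lip.
- I gripped the white bottle about 115 mm above its tip. I swung it upright about its tip while the tip was still in the cradle, then lowered it into the seat and let go.

**What the last checks showed**
- **Carrier:** before the bottle went in, its top corners fitted a level block 74 mm high in both cameras. Its centre was within about 2 mm of the dock's x = 0. It rests against the far side wall.
- **Bottle:** after release, the outline of a fully home bottle matched the side picture to within about 1 px, and the cap is concentric with the seat in the top view.
- **Other objects:** the mug, pen cup and flat-bottomed bottle show no movement in the side picture. The arm is clear of everything, with near-zero force.

**What disagreed or stood out**
- While held, the bottle looked 1–3° off vertical in the side view. That was gone once I released it.
- The push briefly reached about 43 N at the wrist as the carrier met the ramp, well under the 120 N limit. The next reading, 0.1 s later, was about 5 N. The load should have been on the fingertips, but I can't rule out that the gripper's body took some of it, and the limit there is 40 N.

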